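# Start the clamp nut on a plaster mould clamp

### The arm

A 6-joint arm with a two-finger parallel gripper is mounted at the origin on the work surface. World frame = base frame: x ahead of the robot, y to its left, z up, the work surface at z = 0. Lengths are in m, angles in degrees, forces in N, time in s.
With the tool pointing down it reaches from about 0.325 to 0.775 m from the base axis. Payload 9.3 kg.
Tool frame: the origin (TCP) lies midway between the tips of the shut fingers; the grasp point (between the pads) lies ctrl.grip_depth behind it (ctrl.grip_depth is the distance from the TCP to the grasp point, in m); z points along the fingers, y is the direction in which the jaws open and shut (so a half turn about z gives the same grasp; the last joint's range is limited). The gripper opens to 85 mm and grips with 20 to 120 N. Pads are 22 mm wide; open, the fingers measure 114 mm over their backs; the gripper's body (76 mm by 85 mm) begins 54 mm behind the grasp point. The pads swing forward as they close: fully open they stand 13 mm farther back than shut.
Start: joints at [58.694, 14.817, 1.232, 76.415, 0, 81.257], TCP at [0.211, 0.508, 0.231] pointing down, gripper open.
Joint ranges: [-174.27, 174.27], [-52.1, 104.24], [-59.71, 78.15], [-110.17, 111.67], [-87.03, 83.33], [-180, 180]. Speed limits (degrees/s): [127.2, 127.2, 159.86, 180, 180, 180].

### API

Orientations are given as [roll, pitch, yaw] about the fixed x, y, z axes, in that order (R = Rz(yaw) Ry(pitch) Rx(roll)).
In Python, from rig import observe, vision, workorder, masks_of, spot_point, ctrl gives the robot as it stands.
- The arm moves only by the shell command python3 -m pendant 'ROWS'. ROWS is JSON, a list of rows, each a list of 3 entries, a list of its own where there are three numbers: the shift along the tool's x, y, z in cm, then the turn, a rotation vector about the tool's x, y, z in rad, then the closure, from 0 (fully open) to 1 (shut). In form: [[[x, y, z], [ax, ay, az], claw], ...]. A call has 1 to 5 rows; each row shifts and turns the commanded pose from where the row before left it, along the tool's axes as they then stand; what a row does not reach is not made up. A row lasts 1/10 s, in which the tool goes at most 50 mm and 8.59 degrees, less where a joint would pass 70% of its speed; a pose out of reach is approached as far as the arm can. A call is refused whole if a number of a shift passes 5 or a number of a turn 0.15, either way. A call with a gripper value outside its range is refused whole. The fingers move at their own pace and stop on an object; the grip force is fixed at half the most. Time passes only in rows, so rows that do not move let the fingers close. It gives the time, the measured TCP pose, the force and the opening at its end, in the units of the state.
- observe(): the state, without advancing time (a new reading comes with each control period).
- vision.capture(name): name is "scene" or "top"; returns (picture, depth): 384x512x3 uint8, blue, green, red; 384x512 float32, m along the optical axis (not along the pixel's ray), 0 where there is no reading.
- vision.calibration(name): a dict with "fov_y" (degrees; the focal length in pixels is half the picture's height over the tangent of half this angle, whatever the lens; pixels are square), "cx", "cy" (the principal point, pixels), "k1" (the pictures are not rectified: a ray, as slopes to the right and down, at radius r is drawn at 1 + k1 r^2 times it, then the intrinsics apply), "rvec" (rotation vector, rad) and "tvec" (3), from world to camera coordinates, as OpenCV has them. Camera axes: x right, y down, z forward; pixel columns grow to the right and rows downward; lengths in m; the calibration is good to about 2 mm. A picture is of the moment at which its call begins. calibration takes no time and is no camera call.
- workorder.finish_job(): hands the job in, once; it reports no verdict.
Trained networks look in the newest picture that a camera, given by its name, has taken for a name from the list of things; names that differ only in an ending like _2 or _b are one class to them, and where a whole thing is asked for, a point or a joint stands for the part that bears it (a point fixed in the world has none). Each returns a list of dicts, best first, with "confidence" (0 to 1); they miss things now and then, are a little off and sometimes report something else, mostly with a low value. They report only what shows in the picture. A call takes as long as a camera call. They do not tell look-alikes from the thing itself.
- masks_of(camera, label): "mask" (384x512 bool, what is visible of it) and "bbox" ([centre column, centre row, width, height] in pixels, round what is visible of it).
- spot_point(camera, label): "centre" ([column, row] in pixels: a listed point, or the origin of a listed thing).
The state is a dict: "time_s": time; "joint_pos": joint angles; "joint_vel": joint speeds; "joint_torque": joint torques, N m; "ee_pos": TCP position; "tcp_rot": TCP orientation; "force": force on the tool from outside, world axes, zero at the start; "moment": the same for the moment, N m; "finger_gap": opening from 0.0 (shut) to 1.0 (fully open).
Only numpy, scipy, OpenCV 4.12 (cv2) and the standard library are available. Lean on these libraries where they do the work, as an engineer would, in place of code of your own. Each camera call takes 0.05 s, during which the arm holds its last target. There are 200 camera calls.

### The job

Fit the loose flange nut, flange down, on the bare stud of the plaster mould's clamp and run it down until its flange rests on the clamp bar, without tightening it, then let go. Go gently, by feel: a nut that will not start clockwise has to be backed off anticlockwise until the thread drops in; never force it, and leave the beaker, bowl and spatula where they are.

Things in the scene. Friction and masses are not known exactly. Their poses are not given: they have to be found in the camera images.
- nut_mid (a point): Loose plain steel flange nut, flange down on the bench at the start; point on its axis half-way up, 17 mm above its underside; z up its axis, x square to a hex flat. 34 mm tall: round flange 62 mm across, 5 mm thick; above it a hexagon 29 mm tall, 46 mm across flats (one pair faces +x and -x, others every 60 deg), 53 mm across corners; about 0.3 kg.
- nut_teeth (a point): Point on the nut's axis, 9 mm above its underside, level with three short round teeth (3.5 mm thick, 120 deg apart, the first towards the nut's +x) that stick inward in its 30 mm bore and leave 20 mm free between them; the top 6 mm of the bore is a collar with a 20.4 mm hole that fits the stud's nose.
- seat (a point): Point on the bare stud's axis in the plane of the clamp bar's flat top, 122 mm above the bench; z up along the stud, y along the bar towards the other stud, 170 mm away, whose nut is already on. Seated, the nut's mid-point is 17 mm above this point and its flange lies on the bar.
- stud_tip (a point): Tip of the bare stud, 52 mm above the bar. Fixed stud of plain steel: thread 27 mm across up to 19 mm above the bar (stops to 21 mm), above it a plain round nose 18.4 mm thick that guides the nut, its last 8 mm tapered to 10 mm. Right-hand thread, three equal starts, 24 mm travel a turn, 1 mm slack; which way the starts point is not given and differs each time.
- thread_start (a point): Point on the stud's axis 19 mm above the bar, level with the flat rib ends on which the nut's teeth land (nut underside about 11 mm above the bar; 14 mm if on a stop; seldom it lands in a gap at once). Clockwise from there they jam on stops. Anticlockwise by at most 115 deg, the nut drops 6 to 7 mm by its weight if held loosely; within some 10 deg more it meets a hard stop.
- clamp: The fixed clamp: base plate 150 by 240 mm (origin under its centre), white plaster mould 120 mm wide, grey steel bar 64 by 262 mm along y over two studs; the bare stud is at y = -85 mm. After its drop (underside 4 to 6 mm above the bar) the nut needs 50 to 80 deg clockwise until its flange meets the bar; some 20 deg more take up the slack, then it grows tight within a few deg.
- nut: The loose flange nut as a whole; origin at the centre of its underside, axes as its mid-point.
- beaker: Bystander: terracotta beaker 72 mm wide, 85 mm tall, origin at the centre of its underside.
- bowl: Bystander: white bowl 110 mm wide, 50 mm tall, origin at the centre of its underside.
- spatula: Bystander: flat hand spatula lying on the bench.
Not all that is in view belongs to the job. Of the things shaped like the nut, the bare steel one is meant.

How it is judged:
By the outcome, as a careful person would: the job done as asked, in the order asked, and still so for the second after the job is handed in, with the robot touching nothing.
It also fails if it takes over 72 s, if anything falls off the work surface, if the arm or the gripper's body presses on something with over 40 N, if the wrist force passes 120 N, or if a joint passes its speed limit or range.

## Working session

There is one attempt and no reset: what is moved stays moved. The work goes in short steps, Python scripts to look and compute and a shell command to move; the robot and the scene stay as the last step left them, time stands still between calls to the robot, and variables do not carry over. Pictures are saved under pics/ and viewed, about 8 in all and at most 12, crops included, and the job is handed in when it is done.

```bash
ls; mkdir -p pics; cat > h.py <<'E'
import numpy as np, cv2
from rig import observe, vision, workorder, masks_of, spot_point, ctrl
def cal(n):
    c=vision.calibration(n); f=192/np.tan(np.radians(c["fov_y"])/2)
    K=np.array([[f,0,c["cx"]],[0,f,c["cy"]],[0,0,1]]); return K,np.array([c["k1"],0,0,0,0.]),np.array(c["rvec"],float),np.array(c["tvec"],float)
def ray(n,px):
    K,d,r,t=cal(n); u=cv2.undistortPoints(np.array([[px]],float),K,d)[0,0]
    R=cv2.Rodrigues(r)[0]; return -R.T@t, R.T@np.array([u[0],u[1],1])
def at_z(n,px,z):
    o,v=ray(n,px); return o+v*(z-o[2])/v[2]
def at_depth(n,px,dep):
    o,v=ray(n,px); return o+v*dep
def proj(n,P):
    K,d,r,t=cal(n); return cv2.projectPoints(np.array(P,float).reshape(-1,1,3),r,t,K,d)[0][:,0]
E
python3 - <<'E'
from h import *
print(observe(), ctrl.grip_depth)
ims=[]
for n in("scene","top"):
    im,d=vision.capture(n); ims.append(im); cv2.imwrite(f"pics/{n}0.png",im); np.save(n+"0.npy",d)
    o,_=ray(n,(256,192)); print(n,"cam",o.round(3))
    for l in("nut_mid","nut","seat","stud_tip","thread_start","clamp","beaker","bowl","spatula"):
        for r in spot_point(n,l)[:3]:
            c=r["centre"]; z={"nut_mid":.017,"seat":.122,"stud_tip":.174,"thread_start":.141}.get(l,0)
            print(n,l,np.round(c,1),round(r["confidence"],2),at_z(n,c,z).round(3))
E
```

```text
pics
{'time_s': 0.0, 'joint_pos': array([ 5.86939652e+01,  1.48494275e+01,  1.18803110e+00,  7.64149047e+01,
       -1.27675820e-03,  8.12558263e+01]), 'joint_vel': array([-0.17078945, -0.00856756,  0.04160492,  0.00371755, -0.01956416,
        0.05230935]), 'joint_torque': array([-4.02588485e-04, -5.55642521e+01,  3.44530499e+01,  1.36992297e-02,
       -1.84675537e-04,  5.04387486e-06]), 'ee_pos': array([0.21088855, 0.50764598, 0.23066695]), 'tcp_rot': array([-1.79924392e+02, -1.03376001e-02,  1.57438133e+02]), 'force': array([-0.15185753, -0.12188178, -0.53715054]), 'moment': array([-0.03006057,  0.0308578 ,  0.06113404]), 'finger_gap': 0.9977461286863174} 0.0187
scene cam [1.012 0.133 1.   ]
scene nut_mid [248.6 180.6] 0.92 [ 0.479 -0.129  0.017]
scene nut_mid [169.9 165.3] 0.82 [ 0.533 -0.354  0.017]
scene nut_mid [186.7 217. ] 0.59 [ 0.654 -0.227  0.017]
scene nut [170.2 170.7] 0.89 [ 0.54  -0.352  0.   ]
scene nut [248.3 183.9] 0.69 [ 0.48  -0.129  0.   ]
scene nut [187.8 217.8] 0.69 [ 0.648 -0.229 -0.   ]
scene seat [281.9 201.2] 0.96 [ 0.553 -0.002  0.122]
scene stud_tip [28
[... 571 characters left out ...]
5.9 172.5] 0.68 [ 0.645 -0.226  0.017]
top nut [340.6 248. ] 0.82 [ 0.421 -0.332  0.   ]
top nut [345.4 209.1] 0.65 [ 0.538 -0.349  0.   ]
top nut [305.1 173.4] 0.64 [ 0.646 -0.226  0.   ]
top seat [227.6 195.8] 0.93 [0.55  0.004 0.122]
top seat [230.4 190. ] 0.24 [ 0.566 -0.003  0.122]
top stud_tip [228.5 190.2] 0.69 [ 0.556 -0.     0.174]
top thread_start [227.8 193. ] 0.66 [0.555 0.003 0.141]
top clamp [199.6 196.4] 0.7 [0.568 0.093 0.   ]
top clamp [227.5 194. ] 0.33 [0.577 0.009 0.   ]
top beaker [284.8 137. ] 0.96 [ 0.761 -0.163  0.   ]
top beaker [129.8 260.8] 0.64 [0.371 0.291 0.   ]
top bowl [349.4 166.4] 0.89 [ 0.672 -0.364  0.   ]
top spatula [129.6 262.4] 0.68 [0.366 0.292 0.   ]
```

```bash
python3 -c "
import cv2
a=cv2.imread('pics/scene0.png')[100:300,100:440];b=cv2.imread('pics/top0.png')[100:300,90:390]
cv2.imwrite('pics/c_s.png',cv2.resize(a,None,fx=2.3,fy=2.3,interpolation=2));cv2.imwrite('pics/c_t.png',cv2.resize(b,None,fx=2.6,fy=2.6,interpolation=2))"
```

```text
(no output)
```

View pics/c_s.png

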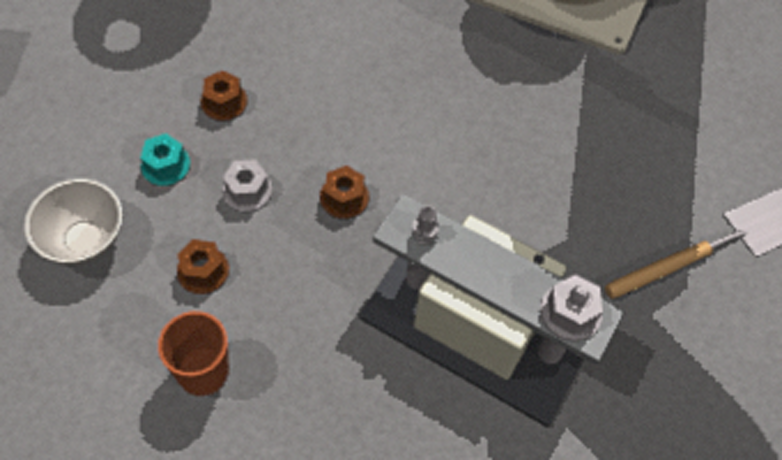

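View pics/c_t.png

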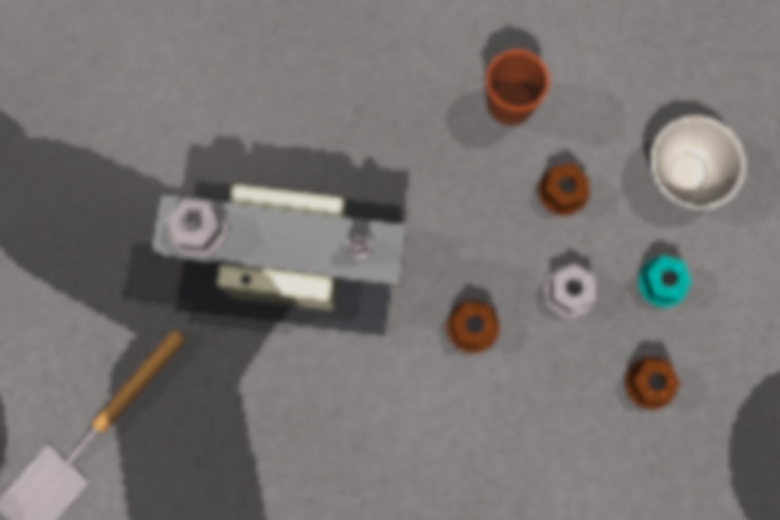

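The steel nut is at about (207,180) in the scene view and (310,211) in the top view. Four rusty look-alikes and a teal one lie around it. The bare stud is at about (285,197) in scene and (229,192) in top. Next I refine the nut's yaw and the stud axis.

```bash
cat > fit.py <<'E'
from h import *
from scipy.optimize import minimize
S=8
def fitnut(obs):
    # obs: dict cam->(img, px); fit bright top hex via edge/grey rendering: three-level label by gradient energy
    def outl(x,y,yaw):
        a=np.radians(yaw+30+60*np.arange(6)); hexr=.0265
        t=np.linspace(0,2*np.pi,60)
        hx=lambda z:np.c_[x+hexr*np.cos(a),y+hexr*np.sin(a),np.full(6,z)]
        c=lambda r,z:np.c_[x+r*np.cos(t),y+r*np.sin(t),np.full(60,z)]
        return hx,c
    def edges(x,y,yaw):
        hx,c=outl(x,y,yaw); h=hx(.034); n=np.roll(h,-1,0); w=np.linspace(0,1,9)[:-1,None,None]
        return np.vstack([(h*(1-w)+n*w).reshape(-1,3)]),c(.0102,.034)
    E={}
    for n,(im,_) in obs.items():
        g=cv2.cvtColor(im,cv2.COLOR_BGR2GRAY).astype(np.float32); g=cv2.resize(g,None,fx=4,fy=4,interpolation=cv2.INTER_CUBIC)
        g=cv2.GaussianBlur(g,(0,0),2); E[n]=cv2.magnitude(cv2.Sobel(g,5,1,0),cv2.Sobel(g,5,0,1))
    def samp(n,P):
        p=(proj(n,P).astype(np.float32)+.5)*4-.5
        return cv2.remap(E[n],p[:,0].copy()[None],p[:,1].copy()[None],cv2.INTER_LINEAR).mean()
    def score(q,cams):
        h,c=edges(*q); return sum(samp(n,h)+.6*samp(n,c) for n in cams)
    return score
E
python3 - <<'E'
from fit import *
sc=cv2.imread("pics/scene0.png");tp=cv2.imread("pics/top0.png")
print("hole z34: scene",at_z("scene",(206.3,176.5),.034).round(4),"top",at_z("top",(310.8,210.8),.034).round(4))
score=fitnut({"scene":(sc,0),"top":(tp,0)})
for cams in(["scene"],["top"],["scene","top"]):
    best=[]
    x0=at_z("top",(310.8,210.8),.034)
    for yaw in range(-30,30,3):
        b=max((score((x0[0]+dx,x0[1]+dy,yaw),cams),x0[0]+dx,x0[1]+dy,yaw) for dx in np.arange(-8,8.1,1)/1e3 for dy in np.arange(-8,8.1,1)/1e3)
        best.append(b)
    best.sort(reverse=True); print(cams,[np.round(b,4).tolist() for b in best[:4]])
# depth for stud: points high above the bar
for n in("scene","top"):
    d=np.load(n+"0.npy"); c=proj(n,[.555,.003,.15])[0].astype(int); P=[]
    for v in range(c[1]-14,c[1]+15):
        for u in range(c[0]-14,c[0]+15):
            if d[v,u]>0: P.append(at_depth(n,(u,v),d[v,u]))
    P=np.array(P); q=P[P[:,2]>.15]; print(n,"stud pts",len(q),q.mean(0).round(4),q.min(0).round(4),q.max(0).round(4)); bar=P[(P[:,2]<.13)&(P[:,2]>.11)]; print(" bar z",np.median(bar[:,2]).round(4))
    cn=proj(n,[.505,-.231,.02])[0].astype(int);P=[]
    for v in range(cn[1]-16,cn[1]+17):
        for u in range(cn[0]-16,cn[0]+17):
            if d[v,u]>0: P.append(at_depth(n,(u,v),d[v,u]))
    P=np.array(P); q=P[P[:,2]>.027]; print(n,"nut top pts",len(q),q.mean(0).round(4),q.min(0).round(4),q.max(0).round(4))
ims=[]
for n,im in(("scene",sc),("top",tp)):
    for P,h in((.505,-.231),14),((.555,.003),20):
        c=proj(n,[*P,.03 if h==14 else .15])[0].astype(int); k=im[c[1]-h:c[1]+h,c[0]-h:c[0]+h]; print(n,c-h,h); ims.append(cv2.resize(k,(290,290),interpolation=cv2.INTER_CUBIC))
cv2.imwrite("pics/z1.png",np.vstack([np.hstack(ims[:2]),np.hstack(ims[2:])]))
E
```

```text
hole z34: scene [ 0.5286 -0.2356  0.034 ] top [ 0.5262 -0.2376  0.034 ]Traceback (most recent call last):
  File "<stdin>", line 9, in <module>
  File "<stdin>", line 9, in <genexpr>
  File "fit.py", line 23, in score
    h,c=edges(*q); return sum(samp(n,h)+.6*samp(n,c) for n in cams)
                          ~~~^^^^^^^^^^^^^^^^^^^^^^^^^^^^^^^^^^^^^^
  File "fit.py", line 23, in <genexpr>
    h,c=edges(*q); return sum(samp(n,h)+.6*samp(n,c) for n in cams)
                                           ~~~~^^^^^
  File "fit.py", line 20, in samp
    p=(proj(n,P).astype(np.float32)+.5)*4-.5
       ~~~~^^^^^
  File "h.py", line 14, in proj
    K,d,r,t=cal(n); return cv2.projectPoints(np.array(P,float).reshape(-1,1,3),r,t,K,d)[0][:,0]
            ~~~^^^
  File "h.py", line 4, in cal
    c=vision.calibration(n); f=192/np.tan(np.radians(c["fov_y"])/2)
ValueError: time passes only in moves, steps and waits
```

```bash
sed -i 's/^import numpy/import functools, numpy/; s/^import functools, numpy as np, cv2/import functools, cv2\nimport numpy as np/; s/^def cal/@functools.lru_cache\ndef cal/' h.py
cat > m1.py <<'E'
from fit import *
sc=cv2.imread("pics/scene0.png");tp=cv2.imread("pics/top0.png")
score=fitnut({"scene":(sc,0),"top":(tp,0)})
for cams in(["scene"],["top"],["scene","top"]):
    best=[]
    for yaw in range(-30,30,4):
        b=max((score((.5275+dx,-.2366+dy,yaw),cams),.5275+dx,-.2366+dy,yaw) for dx in np.arange(-6,6.1,1.5)/1e3 for dy in np.arange(-6,6.1,1.5)/1e3)
        best.append(b)
    best.sort(reverse=True); print(cams,[np.round(b,4).tolist() for b in best[:4]])
ims=[]
for n in("scene","top"):
    d=np.load(n+"0.npy"); im={"scene":sc,"top":tp}[n]
    for C,zmin,h in(((.555,.003,.15),.15,20),((.5275,-.2366,.02),.027,14)):
        c=proj(n,C)[0].astype(int)
        P=np.array([at_depth(n,(u,v),d[v,u]) for v in range(c[1]-16,c[1]+17) for u in range(c[0]-16,c[0]+17) if d[v,u]>0])
        q=P[P[:,2]>zmin]; print(n,len(q),q.mean(0).round(4),q.min(0).round(4),q.max(0).round(4),"bar",np.median(P[(P[:,2]<.13)&(P[:,2]>.11)][:,2]) if h==20 else "")
        if h==14:
            ctr=q[:,:2].mean(0)
            # hexagon fold: direction of max extents mod 60
            r=q[:,:2]-ctr; 
            print(" support by angle",[(a,round(float(np.percentile(np.abs(r@[np.cos(np.radians(a)),np.sin(np.radians(a))]),98))*1e3,1)) for a in range(0,180,15)])
        print(n,c-h,h); ims.append(cv2.resize(im[c[1]-h:c[1]+h,c[0]-h:c[0]+h],(290,290),interpolation=cv2.INTER_CUBIC))
cv2.imwrite("pics/z1.png",np.vstack([np.hstack(ims[:2]),np.hstack(ims[2:])]))
E
python3 m1.py
```

```text
['scene'] [[159.5195, 0.529, -0.2366, -30.0], [158.3528, 0.529, -0.2366, 26.0], [158.1766, 0.529, -0.2366, -26.0], [155.2038, 0.529, -0.2366, 22.0]]
['top'] [[92.378, 0.529, -0.2366, -30.0], [92.3146, 0.529, -0.2366, 26.0], [91.8577, 0.529, -0.2366, -26.0], [91.6227, 0.529, -0.2366, 22.0]]
['scene', 'top'] [[251.8975, 0.529, -0.2366, -30.0], [250.6675, 0.529, -0.2366, 26.0], [250.0343, 0.529, -0.2366, -26.0], [246.8265, 0.529, -0.2366, 22.0]]
scene 67 [0.555  0.0048 0.1658] [ 0.5433 -0.0043  0.1503] [0.5612 0.0128 0.1759] bar 0.1227533600851285
scene [264 177] 20
scene 193 [ 0.5301 -0.2351  0.0338] [ 0.5034 -0.2591  0.0271] [ 0.5543 -0.2109  0.0389] bar 
 support by angle [(0, 23.9), (15, 23.2), (30, 23.2), (45, 23.9), (60, 24.1), (75, 24.3), (90, 23.1), (105, 23.8), (120, 24.3), (135, 23.7), (150, 22.6), (165, 23.1)]
scene [192 164] 14
top 44 [0.5508 0.0037 0.1684] [ 0.5432 -0.0041  0.1585] [0.5604 0.0115 0.1795] bar 0.122695228807294
top [207 172] 20
top 178 [ 0.5286 -0.2353  0.0343] [ 0.5043 -0.2595  0.0273] [ 0.5547 -0.2125  0.0418] bar 
 support by angle [(0, 23.9), (15, 23.4), (30, 22.5), (45, 22.7), (60, 24.1), (75, 24.1), (90, 22.8), (105, 23.0), (120, 24.1), (135, 23.3), (150, 22.5), (165, 23.3)]
top [295 197] 14
```

View pics/z1.png

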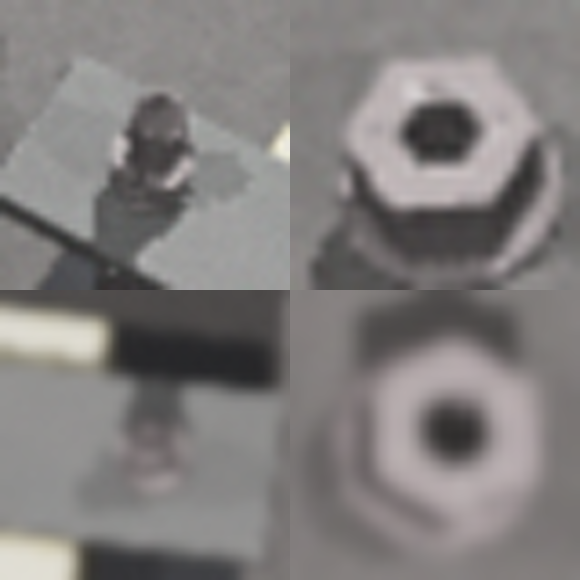

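Fit: nut axis (0.529, -0.236), flats facing 30/90/150°, stud near (0.554, 0.004). Moving above the nut.

```bash

python3 -m pendant '[[[-2.9,-2.82,0],[0,0,0],0],[[-2.9,-2.82,0],[0,0,0],0],[[-2.9,-2.82,0],[0,0,0],0],[[-2.9,-2.82,0],[0,0,0],0],[[-2.9,-2.82,0],[0,0,0],0]]'
python3 -m pendant '[[[-2.9,-2.82,0],[0,0,0],0],[[-2.9,-2.82,0],[0,0,0],0],[[-2.9,-2.82,0],[0,0,0],0],[[-2.9,-2.82,0],[0,0,0],0],[[-2.9,-2.82,0],[0,0,0],0]]'
python3 -m pendant '[[[-2.9,-2.82,0],[0,0,0],0],[[-2.9,-2.82,0],[0,0,0],0],[[-2.9,-2.82,0],[0,0,0],0],[[-2.9,-2.82,0],[0,0,0],0],[[-2.9,-2.82,0],[0,0,0],0]]'
python3 -m pendant '[[[-2.9,-2.82,0],[0,0,0],0],[[-2.9,-2.82,0],[0,0,0],0],[[-2.9,-2.82,0],[0,0,0],0],[[-2.9,-2.82,0],[0,0,0],0],[[-2.9,-2.82,0],[0,0,0],0]]'
python3 -m pendant '[[[0,0,0],[0,0,0.13],0],[[0,0,0],[0,0,0.13],0],[[0,0,0],[0,0,0.13],0],[[0,0,0],[0,0,0.13],0],[[0,0,0],[0,0,0.133],0]]'
python3 -m pendant '[[[0,0,0],[0,0,0],0],[[0,0,0],[0,0,0],0]]'
```

```text
time_s: 1.5
ee_pos: [0.2911, 0.3207, 0.2314]
tcp_rot: [180.0, 0.0, 157.5]
force: [0.3, 0.5, 0.2]
finger_gap: 1.001
time_s: 2.0
ee_pos: [0.3709, 0.1346, 0.2315]
tcp_rot: [180.0, 0.0, 157.4]
force: [1.2, 0.8, 0.2]
finger_gap: 1.0
time_s: 2.5
ee_pos: [0.4508, -0.0514, 0.2315]
tcp_rot: [180.0, 0.0, 157.4]
force: [1.1, 0.2, -0.2]
finger_gap: 0.998
time_s: 3.0
ee_pos: [0.5307, -0.2372, 0.2313]
tcp_rot: [180.0, 0.0, 157.4]
force: [0.6, -0.4, 0.6]
finger_gap: 1.002
time_s: 3.5
ee_pos: [0.5302, -0.2355, 0.2312]
tcp_rot: [-180.0, -0.0, 119.7]
force: [-0.6, -0.0, -0.1]
finger_gap: 1.002
time_s: 3.7
ee_pos: [0.5302, -0.2355, 0.2313]
tcp_rot: [-180.0, 0.0, 120.2]
force: [0.2, 0.1, -0.1]
finger_gap: 0.997
```

```bash

python3 -m pendant '[[[0,-0.13,4],[0,0,0],0],[[0,0,4],[0,0,0],0],[[0,0,4],[0,0,0],0],[[0,0,3],[0,0,0],0],[[0,0,2],[0,0,0],0]]'
python3 -m pendant '[[[0,0,2],[0,0,0],0],[[0,0,1.5],[0,0,0],0],[[0,0,1.0],[0,0,0],0],[[0,0,0.8],[0,0,0],0],[[0,0,0],[0,0,0],0]]'
python3 -m pendant '[[[0,0,0],[0,0,0],1],[[0,0,0],[0,0,0],1],[[0,0,0],[0,0,0],1],[[0,0,0],[0,0,0],1],[[0,0,0],[0,0,0],1]]'
python3 -m pendant '[[[0,0,0],[0,0,0],1],[[0,0,0],[0,0,0],1],[[0,0,0],[0,0,0],1],[[0,0,0],[0,0,0],1],[[0,0,0],[0,0,0],1]]'
python3 -c "
from rig import observe; print({k:v.round(2) for k,v in observe().items() if k in('force','moment')})"
```

```text
time_s: 4.2
ee_pos: [0.5282, -0.2355, 0.0589]
tcp_rot: [-179.9, -0.1, 120.2]
force: [-0.4, 0.2, 0.8]
finger_gap: 1.0
time_s: 4.7
ee_pos: [0.5288, -0.236, 0.0076]
tcp_rot: [-180.0, -0.1, 120.1]
force: [-0.2, 0.2, 0.9]
finger_gap: 0.998
time_s: 5.2
ee_pos: [0.5295, -0.2364, 0.0092]
tcp_rot: [180.0, 0.1, 120.0]
force: [-1.2, 0.7, 5.8]
finger_gap: 0.525
time_s: 5.7
ee_pos: [0.5295, -0.2364, 0.0092]
tcp_rot: [180.0, 0.1, 120.0]
force: [-1.0, 1.0, 5.5]
finger_gap: 0.53
{'force': array([-0.99,  1.02,  5.47]), 'moment': array([ 0.02,  0.3 , -0.04])}
```

```bash

python3 -m pendant '[[[0,0,-2],[0,0,0],1],[[0,0,-4],[0,0,0],1],[[0,0,-4],[0,0,0],1],[[0,0,-5],[0,0,0],1],[[0,0,-5],[0,0,0],1]]'
python3 -m pendant '[[[0,0,-2.4],[0,0,0],1],[[3.9,2.8,0],[0,0,0],1],[[3.9,2.8,0],[0,0,0],1],[[3.9,2.8,0],[0,0,0],1],[[3.9,2.8,0],[0,0,0],1]]'
python3 -m pendant '[[[2,1.4,0],[0,0,0],1],[[2,1.4,0],[0,0,0],1],[[0,0,0],[0,0,0],1],[[0,0,0],[0,0,0],1],[[0,0,0],[0,0,0],1]]'
cat > m2.py <<'E'
from h import *
import sys
s=observe(); print(s["ee_pos"].round(4),s["tcp_rot"].round(1),s["force"].round(1),s["finger_gap"])
ims=[]
for n in("scene","top"):
    im,d=vision.capture(n); cv2.imwrite(f"pics/{n}{sys.argv[1]}.png",im); np.save(f"{n}{sys.argv[1]}.npy",d)
    for l in("nut_mid","stud_tip","thread_start"):
        for r in spot_point(n,l)[:2]:
            z=s["ee_pos"][2]+.009 if l=="nut_mid" else .174 if l=="stud_tip" else .141
            print(n,l,np.round(r["centre"],1),round(r["confidence"],2),at_z(n,r["centre"],z).round(4))
    c=proj(n,[.554,.004,.19])[0].astype(int); h=45; ims.append(cv2.resize(im[c[1]-h:c[1]+h,c[0]-h:c[0]+h],(390,390),interpolation=2)); print(n,c-h)
cv2.imwrite(f"pics/h{sys.argv[1]}.png",np.hstack(ims))
E
python3 m2.py 1
```

```text
time_s: 6.2
ee_pos: [0.5285, -0.2357, 0.21]
tcp_rot: [-180.0, -0.0, 120.0]
force: [1.0, -0.6, -3.2]
finger_gap: 0.53
time_s: 6.7
ee_pos: [0.5477, -0.0433, 0.2324]
tcp_rot: [180.0, -0.0, 120.0]
force: [0.7, 0.1, -2.7]
finger_gap: 0.525
time_s: 7.2
ee_pos: [0.5522, 0.003, 0.2322]
tcp_rot: [-180.0, 0.0, 120.0]
force: [-0.8, -1.2, -3.6]
finger_gap: 0.531
[0.5522 0.003  0.2322] [-180.    0.  120.] [-0.8 -1.2 -3.6] 0.5305371298652076
scene nut_mid [196.3 143.5] 0.92 [ 0.5648 -0.2206  0.2412]
scene nut_mid [250.  184.7] 0.89 [ 0.6087 -0.062   0.2412]
scene stud_tip [287.3 194.2] 0.87 [0.5576 0.0097 0.174 ]
scene stud_tip [290.7 185.1] 0.57 [0.5316 0.0071 0.174 ]
scene thread_start [283.8 202.2] 0.67 [0.5633 0.006  0.141 ]
scene [241 143]
top nut_mid [272.7 222.9] 0.84 [ 0.4654 -0.1119  0.2412]
top nut_mid [344.4 208.8] 0.72 [ 0.5034 -0.2878  0.2412]
top stud_tip [228.7 191.2] 0.73 [ 0.5534 -0.0009  0.174 ]
top stud_tip [127.8 263.6] 0.23 [0.3614 0.2494 0.174 ]
top thread_start [226.  195.9] 0.67 [0.5465 0.0073 0.141 ]
top [181 144]
```

View pics/h1.png

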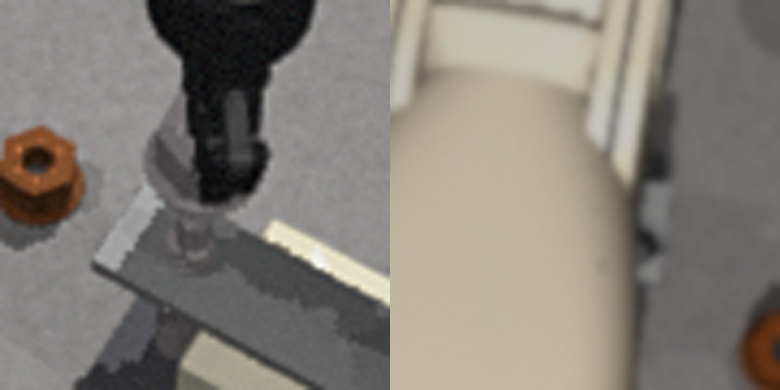

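The nut is gripped with its flange at scene crop (200,190) and the stud below at (190,240). Next I refine the stud axis from the bar's outline.

```bash
cat > m3.py <<'E'
from h import *
from scipy.optimize import minimize
for n in("scene","top"):
    d=np.load(n+"0.npy"); K,k,r,t=cal(n); v,u=np.mgrid[:384,:512]; m=d>0
    un=cv2.undistortPoints(np.c_[u[m],v[m]].astype(float)[:,None],K,k)[:,0]; R=cv2.Rodrigues(r)[0]
    P=(np.c_[un,np.ones(len(un))]*d[m][:,None]-t)@R
    b=P[(abs(P[:,2]-.1225)<.006)&(abs(P[:,0]-.56)<.09)&(P[:,1]>-.08)&(P[:,1]<.26)]
    (cx,cy),(w,h),a=cv2.minAreaRect(b[:,:2].astype(np.float32)*1000)
    print(n,len(b),cx,cy,w,h,a)
    # robust: edges by percentiles in rotated frame
    bx=cv2.boxPoints(((cx,cy),(w,h),a)); e=bx[1]-bx[0]; e2=bx[2]-bx[1]; ax=e if np.hypot(*e)>np.hypot(*e2) else e2; ax=ax/np.hypot(*ax); ax*=np.sign(ax[1])
    c=np.array([cx,cy]); print("  bar dir",ax.round(3),"stud est",(c-85*ax).round(1))
    # nose pixels by height, line on the two sides: columns of points z>.14 around the stud
    q=P[(P[:,2]>.146)&(abs(P[:,0]-.554)<.02)&(abs(P[:,1]-.004)<.02)]
    # circle fit, r=9.2 outside taper
    s=q[(q[:,2]<.164)]; 
    f=lambda c:np.sum(np.abs(np.hypot(s[:,0]-c[0],s[:,1]-c[1])-.0092)); o=minimize(f,[.554,.004],method="Nelder-Mead"); print("  nose fit",len(s),o.x.round(4),o.fun/max(1,len(s)))
E
python3 m3.py
```

```text
scene 2150 560.6527709960938 87.87337493896484 261.74530029296875 66.27247619628906 84.11354064941406
  bar dir [0.103 0.995] stud est [551.9   3.3]
  nose fit 28 [0.5513 0.0036] 0.0005969625058368146
top 1759 558.8493041992188 88.30155944824219 260.5562744140625 68.74530029296875 84.14250946044922
  bar dir [0.102 0.995] stud est [550.2   3.7]
  nose fit 8 [0.5523 0.0044] 0.00011597477126754096
```

```bash

python3 -m pendant '[[[0.09,-0.03,3],[0,0,0],1],[[0,0,2],[0,0,0],1],[[0,0,0.5],[0,0,0],1],[[0,0,0.5],[0,0,0],1],[[0,0,0.5],[0,0,0],1]]'
python3 -m pendant '[[[0,0,0.4],[0,0,0],1],[[0,0,0.4],[0,0,0],1],[[0,0,0.3],[0,0,0],1],[[0,0,0],[0,0,0],1]]'
python3 -m pendant '[[[0,0,0.4],[0,0,0],1],[[0,0,0],[0,0,0],1]]'
```

```text
time_s: 8.1
ee_pos: [0.5521, 0.0041, 0.1679]
tcp_rot: [179.9, 0.1, 120.0]
force: [-0.9, -0.7, -1.8]
finger_gap: 0.527
time_s: 8.5
ee_pos: [0.5511, 0.0043, 0.1557]
tcp_rot: [-179.9, -0.0, 120.0]
force: [-3.2, -1.8, -3.9]
finger_gap: 0.519
time_s: 8.7
ee_pos: [0.5513, 0.0042, 0.1517]
tcp_rot: [-180.0, -0.0, 120.0]
force: [-2.2, -1.9, -4.1]
finger_gap: 0.528
```

```bash

python3 -m pendant '[[[0,0,0.3],[0,0,0],1],[[0,0,0],[0,0,0],1]]'
python3 -m pendant '[[[0,0,0.3],[0,0,0],1],[[0,0,0],[0,0,0],1]]'
```

```text
time_s: 8.9
ee_pos: [0.5513, 0.0042, 0.1489]
tcp_rot: [-180.0, -0.0, 120.0]
force: [-3.1, -2.0, -4.9]
finger_gap: 0.527
time_s: 9.1
ee_pos: [0.5512, 0.0038, 0.146]
tcp_rot: [-179.9, 0.0, 120.0]
force: [-3.8, -4.4, -4.4]
finger_gap: 0.526
```

```bash

python3 -m pendant '[[[0,-0.03,0.15],[0,0,0],1],[[0,0,0],[0,0,0],1]]'
python3 -m pendant '[[[0,0,0.15],[0,0,0],1],[[0,0,0],[0,0,0],1]]'
python3 -m pendant '[[[0,0,0.1],[0,0,0],1],[[0,0,0],[0,0,0],1]]'
```

```text
time_s: 9.3
ee_pos: [0.5511, 0.0037, 0.1447]
tcp_rot: [-180.0, 0.0, 120.0]
force: [-3.3, -4.9, -2.8]
finger_gap: 0.527
time_s: 9.5
ee_pos: [0.5511, 0.0037, 0.1433]
tcp_rot: [-180.0, 0.0, 120.0]
force: [-5.2, -4.4, -2.1]
finger_gap: 0.529
time_s: 9.7
ee_pos: [0.5511, 0.0037, 0.1425]
tcp_rot: [-180.0, 0.0, 120.0]
force: [-4.1, -5.0, -0.5]
finger_gap: 0.53
```

```bash

python3 -m pendant '[[[0,-0.04,0.1],[0,0,0],1],[[0,0,0],[0,0,0],1]]'
python3 -m pendant '[[[0,0,0.1],[0,0,0],1],[[0,0,0],[0,0,0],1]]'
```

```text
time_s: 9.9
ee_pos: [0.5512, 0.0036, 0.1422]
tcp_rot: [180.0, 0.1, 120.0]
force: [-5.9, -2.5, 4.8]
finger_gap: 0.528
time_s: 10.1
ee_pos: [0.5512, 0.0036, 0.142]
tcp_rot: [179.9, 0.1, 120.0]
force: [-8.7, -3.2, 11.9]
finger_gap: 0.523
```

Landed on the ribs at z = 0.142 (underside about 11 mm above the bar). Next I back off anticlockwise under a light load, with a check script that halts the chain when the nut drops or torque builds.

```bash
cat > ck.py <<'E'
from rig import observe
s=observe(); f,m,z=s["force"],s["moment"],s["ee_pos"][2]
print("z %.4f F %s M %s yaw %.1f j6 %.1f"%(z,f.round(1),m.round(2),s["tcp_rot"][2],s["joint_pos"][5]),flush=True)
raise SystemExit(1 if f[2]<1 or z<.1415 or f[2]>25 or abs(m[2])>1.2 or abs(f[:2]).max()>15 else 0)
E
python3 -m pendant '[[[0.05,-0.06,-0.08],[0,0,0],1],[[0,0,0],[0,0,0],1]]' >/dev/null; python3 ck.py &&
python3 -m pendant '[[[0,0,0],[0,0,-0.08],1],[[0,0,0],[0,0,0],1]]' >/dev/null && python3 ck.py &&
python3 -m pendant '[[[0,0,0],[0,0,-0.08],1],[[0,0,0],[0,0,0],1]]' >/dev/null && python3 ck.py &&
python3 -m pendant '[[[0,0,0],[0,0,-0.08],1],[[0,0,0],[0,0,0],1]]' >/dev/null && python3 ck.py
```

```text
z 0.1422 F [-3.  -4.3  7.3] M [-0.73  0.62 -0.  ] yaw 120.0 j6 51.7
z 0.1421 F [-3.4 -4.4  8.4] M [-0.71  0.74  0.03] yaw 124.8 j6 46.9
z 0.1421 F [-3.6 -3.7  7.8] M [-0.64  0.81  0.01] yaw 129.3 j6 42.3
z 0.1420 F [-2.9 -4.1  7.5] M [-0.71  0.98  0.  ] yaw 133.9 j6 37.8
```

```bash

python3 -m pendant '[[[0,0,0],[0,0,-0.09],1],[[0,0,0],[0,0,0],1]]' >/dev/null && python3 ck.py &&
python3 -m pendant '[[[0,0,0],[0,0,-0.09],1],[[0,0,0],[0,0,0],1]]' >/dev/null && python3 ck.py &&
python3 -m pendant '[[[0,0,0],[0,0,-0.09],1],[[0,0,0],[0,0,0],1]]' >/dev/null && python3 ck.py &&
python3 -m pendant '[[[0,0,0],[0,0,-0.09],1],[[0,0,0],[0,0,0],1]]' >/dev/null && python3 ck.py &&
python3 -m pendant '[[[0,0,0],[0,0,-0.09],1],[[0,0,0],[0,0,0],1]]' >/dev/null && python3 ck.py &&
python3 -m pendant '[[[0,0,0],[0,0,-0.09],1],[[0,0,0],[0,0,0],1]]' >/dev/null && python3 ck.py &&
python3 -m pendant '[[[0,0,0],[0,0,-0.09],1],[[0,0,0],[0,0,0],1]]' >/dev/null && python3 ck.py &&
python3 -m pendant '[[[0,0,0],[0,0,-0.09],1],[[0,0,0],[0,0,0],1]]' >/dev/null && python3 ck.py
```

```text
z 0.1417 F [-2.5 -5.4  4.5] M [-0.9   0.66  0.04] yaw 139.1 j6 32.6
z 0.1412 F [-1.5 -4.3 -0.6] M [-0.94  0.26  0.07] yaw 144.2 j6 27.5
```

```bash

python3 -m pendant '[[[0,0,0.15],[0,0,0],1],[[0,0,0],[0,0,0],1]]' >/dev/null; python3 ck.py
python3 -m pendant '[[[0,0,0.1],[0,0,0],1],[[0,0,0],[0,0,0],1]]' >/dev/null; python3 ck.py
```

```text
z 0.1395 F [-1.2 -5.4 -1.9] M [-1.13  0.17  0.15] yaw 143.9 j6 27.7
z 0.1387 F [-1.5 -5.8 -0.5] M [-1.17  0.24  0.13] yaw 143.9 j6 27.7
```

```bash

python3 -m pendant '[[[0,0,0.12],[0,0,0],1],[[0,0,0],[0,0,0],1]]' >/dev/null; python3 ck.py
python3 -m pendant '[[[0,0,0.12],[0,0,0],1],[[0,0,0],[0,0,0],1]]' >/dev/null; python3 ck.py
```

```text
z 0.1370 F [ 0.  -5.  -4.8] M [-0.95  0.06  0.06] yaw 144.0 j6 27.7
z 0.1360 F [-0.6 -5.6 -1.5] M [-0.96  0.13  0.  ] yaw 144.0 j6 27.7
```

```bash

python3 -m pendant '[[[0,0,0.1],[0,0,0],1],[[0,0,0],[0,0,0],1]]' >/dev/null; python3 ck.py
python3 -m pendant '[[[0,0,0.07],[0,0,0],1],[[0,0,0],[0,0,0],1]]' >/dev/null; python3 ck.py
```

```text
z 0.1354 F [-2.3 -5.5 -0.2] M [-1.01  0.29  0.01] yaw 144.0 j6 27.7
z 0.1351 F [-3.5 -5.5  4.5] M [-1.02  0.51  0.01] yaw 144.0 j6 27.7
```

Dropped 7 mm and supported. Now clockwise, following the helix (0.034 cm per 0.09 rad).

```bash
sed -i 's/raise.*/raise SystemExit(1 if f[2]<-14 or f[2]>13 or abs(m[2])>.5 or abs(f[:2]).max()>15 else 0)/' ck.py
python3 -m pendant '[[[0.03,-0.04,0.02],[0,0,0.09],1],[[0,0,0],[0,0,0],1]]' >/dev/null; python3 ck.py &&
python3 -m pendant '[[[0,0,0.034],[0,0,0.09],1],[[0,0,0],[0,0,0],1]]' >/dev/null && python3 ck.py &&
python3 -m pendant '[[[0,0,0.034],[0,0,0.09],1],[[0,0,0],[0,0,0],1]]' >/dev/null && python3 ck.py &&
python3 -m pendant '[[[0,0,0.034],[0,0,0.09],1],[[0,0,0],[0,0,0],1]]' >/dev/null && python3 ck.py
```

```text
z 0.1348 F [ 0.4 -4.5  3.3] M [-0.96 -0.15 -0.07] yaw 138.8 j6 32.9
z 0.1344 F [ 1.2 -4.6  3.8] M [-0.94 -0.33 -0.04] yaw 133.8 j6 37.9
z 0.1340 F [ 1.6 -4.1  3. ] M [-1.03 -0.39 -0.02] yaw 128.7 j6 43.0
z 0.1337 F [ 1.1 -4.7  3.2] M [-1.07 -0.44 -0.03] yaw 123.5 j6 48.1
```

```bash

python3 -m pendant '[[[0,-0.03,0.034],[0,0,0.09],1],[[0,0,0],[0,0,0],1]]' >/dev/null; python3 ck.py &&
python3 -m pendant '[[[0,0,0.034],[0,0,0.09],1],[[0,0,0],[0,0,0],1]]' >/dev/null && python3 ck.py &&
python3 -m pendant '[[[0,0,0.034],[0,0,0.09],1],[[0,0,0],[0,0,0],1]]' >/dev/null && python3 ck.py &&
python3 -m pendant '[[[0,0,0.034],[0,0,0.09],1],[[0,0,0],[0,0,0],1]]' >/dev/null && python3 ck.py &&
python3 -m pendant '[[[0,0,0.034],[0,0,0.09],1],[[0,0,0],[0,0,0],1]]' >/dev/null && python3 ck.py
```

```text
z 0.1333 F [ 2.2 -3.5  4.3] M [-0.9  -0.45 -0.04] yaw 118.4 j6 53.2
z 0.1330 F [ 1.5 -3.3  5.5] M [-0.89 -0.44 -0.07] yaw 113.3 j6 58.3
z 0.1326 F [ 1.2 -4.1  4.7] M [-0.8  -0.4  -0.09] yaw 108.2 j6 63.5
z 0.1323 F [ 2.  -4.6  5.5] M [-0.8  -0.49 -0.08] yaw 103.0 j6 68.6
z 0.1320 F [ 2.4 -3.   5.6] M [-0.71 -0.59 -0.12] yaw 97.8 j6 73.8
```

```bash

python3 -m pendant '[[[0,0,0.03],[0,0,0.09],1],[[0,0,0],[0,0,0],1]]' >/dev/null; python3 ck.py &&
python3 -m pendant '[[[0,0,0.03],[0,0,0.09],1],[[0,0,0],[0,0,0],1]]' >/dev/null && python3 ck.py &&
python3 -m pendant '[[[0,0,0.03],[0,0,0.09],1],[[0,0,0],[0,0,0],1]]' >/dev/null && python3 ck.py
```

```text
z 0.1316 F [ 3.6 -4.   5.3] M [-0.66 -0.71  0.01] yaw 92.7 j6 78.9
z 0.1313 F [ 3.3 -3.   4.4] M [-0.62 -0.79 -0.02] yaw 87.6 j6 84.1
z 0.1312 F [ 3.3 -3.5  8.5] M [-0.7  -0.47 -0.06] yaw 82.4 j6 89.2
```

```bash

python3 -m pendant '[[[0,0,0.02],[0,0,0.09],1],[[0,0,0],[0,0,0],1]]' >/dev/null; python3 ck.py
```

```text
z 0.1312 F [ 2.2 -3.6  9.7] M [-0.66 -0.25 -0.11] yaw 77.2 j6 94.4
```

```bash

python3 -m pendant '[[[0,0,-0.07],[0,0,0],1],[[0,0,0],[0,0,0],0.4],[[0,0,0],[0,0,0],0.2],[[0,0,0],[0,0,0],0],[[0,0,0],[0,0,0],0]]'
python3 -m pendant '[[[0,0,-0.5],[0,0,0],0],[[0,0,-1],[0,0,0],0],[[0,0,-2],[0,0,0],0],[[0,0,-3],[0,0,0],0],[[0,0,-4],[0,0,0],0]]'
python3 -m pendant '[[[-3,-3,-3],[0,0,0],0],[[-4,-3,0],[0,0,0],0],[[-4,-3,0],[0,0,0],0],[[-4,-3,0],[0,0,0],0],[[0,0,0],[0,0,0],0]]'
python3 m2.py 2
```

```text
time_s: 15.6
ee_pos: [0.5491, 0.004, 0.1309]
tcp_rot: [-179.9, -0.0, 77.1]
force: [0.4, -0.4, -0.1]
finger_gap: 1.002
time_s: 16.1
ee_pos: [0.5487, 0.0039, 0.237]
tcp_rot: [-179.9, 0.0, 77.1]
force: [1.0, -0.4, 0.1]
finger_gap: 0.999
time_s: 16.6
ee_pos: [0.3969, -0.1172, 0.2665]
tcp_rot: [179.9, 0.1, 76.8]
force: [0.8, 0.5, 1.1]
finger_gap: 1.003
[ 0.3969 -0.1172  0.2665] [1.799e+02 1.000e-01 7.680e+01] [0.8 0.5 1.1] 1.0028906229154746
scene nut_mid [248.8 182.2] 0.89 [ 0.6226 -0.0581  0.2755]
scene nut_mid [169.6 167.6] 0.81 [ 0.6644 -0.2234  0.2755]
scene stud_tip [287.1 188.4] 0.93 [0.5436 0.0031 0.174 ]
scene thread_start [283.2 200.4] 0.65 [0.5594 0.0027 0.141 ]
scene [241 143]
top nut_mid [228.7 192.7] 0.8 [ 0.5309 -0.0051  0.2755]
top nut_mid [340.1 248.7] 0.61 [ 0.4041 -0.2677  0.2755]
top stud_tip [227.5 191.3] 0.96 [0.553  0.0022 0.174 ]
top thread_start [227.8 193.4] 0.56 [0.5534 0.0027 0.141 ]
top [181 144]
```

View pics/h2.png

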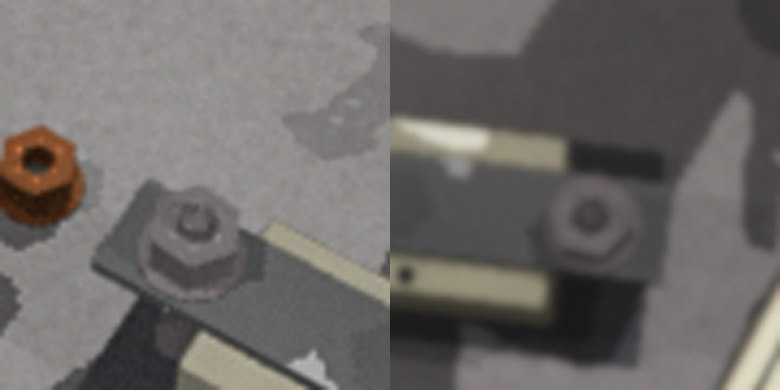

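The nut sits flat on the bar, with the stud showing through its hole (scene crop 197,220; top crop 590,212). One depth check of its top against the expected 0.156 m, using the other seated nut as reference.

```bash
python3 - <<'E'
from h import *
for n in("scene","top"):
    d=np.load(n+"2.npy")
    for nm,C in(("ours",(.5513,.0037)),("other",(.5685,.1728))):
        t=np.arange(0,360,10)*np.pi/180; P=np.array([[C[0]+r*np.cos(a),C[1]+r*np.sin(a),.156] for a in t for r in(.014,.017,.019)])
        z=[at_depth(n,(u,v),d[v,u])[2] for u,v in set(map(tuple,proj(n,P).round().astype(int))) if d[v,u]>0]
        b=[at_depth(n,(u,v),d[v,u])[2] for u,v in proj(n,[[C[0]+.1*k*.1,C[1]+(.05 if nm=="ours" else -.05),.122] for k in(-1,0,1)]).round().astype(int)]
        print(n,nm,"top z",np.median(z).round(4),len(z),"bar z",np.median(b).round(4))
E
```

```text
scene ours top z 0.1571 97 bar z 0.1233
scene other top z 0.1572 99 bar z 0.1239
top ours top z 0.1571 95 bar z 0.1214
top other top z 0.1572 93 bar z 0.1231
```

Our nut's top matches the other seated nut's within 0.1 mm, so it is seated. Handing in.

```bash
python3 -c "
from rig import workorder; print(workorder.finish_job())"
```

```text
the job is handed in; nothing more can be done
None
```

The bare steel flange nut is on the clamp's bare stud, resting on the bar and not tightened. The job is handed in, at about 17 s on the robot's clock.

- **Starting the thread:** The nut landed on the rib ends with its underside about 11 mm above the bar. I backed it off about 24° anticlockwise under a light load, and it dropped 7 mm.
- **Running it down:** I turned it about 67° clockwise. Its height stopped falling at TCP z = 0.1312 m while the upward force rose from 4 to 10 N. That means the flange met the bar about 7–10° before the end, inside the 20° of slack. The torque about the stud stayed at or below about 0.15 N m and showed no tightening.
- **Last checks:** Depth from both cameras puts the nut's top at 0.1571 m, against 0.1572 m for the nut already on the other stud. The last pictures show it flat on the bar with the gripper clear. The highest force I read was about 12 N.
- **Disagreements:** The point detector's stud position varied by up to about 1 cm between the two cameras. I used the bar outline and the stud's depth points instead, and these agreed to about 2 mm.
- **Not checked:** I did not re-measure the beaker, bowl and spatula at the end. The arm was never brought near them.

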